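# Set and lock the work spindle of a painting stand

## Robot

A 6-joint arm with a two-finger parallel gripper is mounted at the origin on the work surface. World frame = base frame: x ahead of the robot, y to its left, z up, the work surface at z = 0. Lengths are in mm, angles in rad, forces in N, time in s.
With the tool pointing down it reaches from about 350 to 875 mm from the base axis. Payload 4.2 kg.
Tool frame: the origin (TCP) lies at the very end of the fingers, on their centre line; the grasp point (between the pads) lies 19 mm behind it (arm.grip_point_offset is the distance from the TCP to the grasp point, in mm); z points along the fingers, y is the direction in which the jaws open and shut (so a half turn about z gives the same grasp; the last joint's range is limited). The gripper opens to 85 mm and grips with 20 to 120 N. Pads are 22 mm wide; open, the fingers measure 114 mm over their backs; the gripper's body (76 mm by 85 mm) begins 54 mm behind the grasp point. The pads swing forward as they close: fully open they stand 13 mm farther back than shut.
Start: joints at [-0.877, 0.385, 0.008, 0, -1.194, -0.259], TCP at [263.28, -566.818, 231.312] pointing down, gripper open.
Joint ranges: [-3.14, 3.14], [-1.21, 2.06], [-1.07, 1.41], [-3.16, 2.05], [-2.99, -0.16], [-3.1, 3.1]. Speed limits (rad/s): [2.79, 2.79, 3.14, 3.14, 3.14, 3.14].

## Interface

Orientations are given as a unit quaternion [x, y, z, w].
In Python, from bench import arm gives the robot as it stands.
- The arm moves only by the tool drive_tool, never from a script. Its argument "steps" is a list of rows, each a list of 5 numbers: the shift along the tool's x, y, z in m, then the turn about the tool's z in degrees, then the finger opening in m, from 0 to 0.0854. A call has 1 to 20 rows; each row shifts and turns the commanded pose from where the row before left it, along the tool's axes as they then stand; what a row does not reach is not made up. A row lasts 1/10 s, in which the tool goes at most 50 mm and 8.59 degrees, less where a joint would pass 70% of its speed; a pose out of reach is approached as far as the arm can. A call is refused whole if a number of a shift passes 0.05 or a number of a turn 8.59, either way. A call with a gripper value outside its range is refused whole. The fingers move at their own pace and stop on an object; the grip force is fixed at half the most. Time passes only in rows, so rows that do not move let the fingers close. It gives the time, the measured TCP pose, the force and the opening at its end, in the units of the state.
- arm.read_state(): the state, without advancing time (a new reading comes with each control period).
- arm.get_image(name): name is "side" or "top"; returns (picture, depth): 480x640x3 uint8, blue, green, red; 480x640 float32, mm along the optical axis (not along the pixel's ray), 0 where there is no reading.
- arm.camera_params(name): a dict with "K" (3x3 intrinsics, pixels), "world_to_cam" (4x4, takes a point from world to camera coordinates). Camera axes: x right, y up, looking along -z (the intrinsics and any distortion apply to the point x, -y, -z); pixel columns grow to the right and rows downward; lengths in mm; the calibration is good to about 2 mm. A picture is of the moment at which its call begins. camera_params takes no time and is no camera call.
- arm.job_done(): hands the job in, once; it reports no verdict.
The state is a dict: "clock": time; "joints": joint angles; "joint_vel": joint speeds; "joint_efforts": joint torques, N m; "position": TCP position; "ee_rot": TCP orientation; "contact_force": force on the tool from outside, world axes, zero at the start; "wrist_torque": the same for the moment, N m; "gripper_width": finger opening in mm.
Only numpy, scipy, OpenCV 4.12 (cv2) and the standard library are available. Lean on these libraries where they do the work, as an engineer would, in place of code of your own. Each camera call takes 0.05 s, during which the arm holds its last target.

## Task

On the painting stand that has a hex key standing in its setscrew, turn the spindle by its upright blade until the flat of its shaft faces the setscrew, to within about ten degrees. Only then push the long arm of the hex key down, clockwise, until it comes to its stop, so that the setscrew is tight on the flat; the spindle must stay aligned.

Things in the scene. Friction and masses are not known exactly. Their poses are not given: they have to be found in the camera images.
- spindle (a joint): Angle (rad) of the steel spindle about its vertical axis in its stand's collar; 0 = the shaft's flat faces the setscrew squarely. Grows counter-clockwise seen from above. Starts lie between 0.5 and 1.3, so turn it clockwise by that much. Slight friction (0.06 N m); stays where it is left. The bolted-down stand with the round shaft, disc top and no key is a bystander.
- spindle_blade (a point): Grip point on the spindle's axis, 96 mm above the bench, in the upright steel blade: 12 mm thick (y), 30 mm long (x from -20 to +10), 70 to 114 mm above the bench. Axes turn with the spindle: x points out of the flat, z up. Below it a D-shaped shaft, 40 mm diameter, flat 10 mm from the axis and flush with the blade's end; collar 68 mm diameter, 50 mm high; foot 110 mm across.
- hex_key (a joint): Angle (rad) of the black hex key about the setscrew's level axis: 0 = long arm straight up, 1.57 = level, 1.75 = its stop, setscrew tight. Grows as the key turns clockwise (facing the setscrew from outside), which lowers the arm. Starts lie between 0.75 and 1.05. Friction 0.12 N m; stays where it is left. The key is captive in the setscrew.
- key_bend (a point): The key's bend, on the setscrew's axis, 35 mm above the bench, 85 mm out from the spindle's axis. z: along the long arm (130 mm from here, 9 mm thick). x: level, outward from the spindle. The arm sinks in the plane square to x, on the side 90 degrees counter-clockwise of x from above. Press straight down 70 mm to that side of the bend; at the stop the arm's top there is 27 mm above the bench.
Things that resemble listed ones, but are neither listed nor needed, are in the scene too. Leave any red look-alike of the part that bears spindle alone.

How it is judged (in metres and radians):
On the way, in this order (a step that is already met when the one before it is completed fails the run):
1. the spindle's flat faces the setscrew within 0.2 rad, with the key not yet turned down (value of joint spindle between -0.2 and 0.2 rad and value of joint hex_key below 1.3 rad), for 0.2 s.
2. the key is turned to its stop with the flat still facing the setscrew (value of joint hex_key above 1.58 rad and value of joint spindle between -0.2 and 0.2 rad), for 0.2 s.
At the end, for the whole second after the job is handed in: The spindle's flat faces the setscrew within 0.2 rad (11 degrees) and the hex key is within 0.17 rad (10 degrees) of its stop (joint above 1.58) (all of step 2); the robot touches nothing.
It fails at once if the setscrew is tightened (key past 1.3 rad) while the flat is more than 0.2 rad away from it (value of joint hex_key above 1.3 rad and (value of joint spindle above 0.2 rad or value of joint spindle below -0.2 rad)).
It also fails if it takes over 42 s, if anything falls off the work surface, if the arm or the gripper's body presses on something with over 40 N, if the wrist force passes 120 N, or if a joint passes its speed limit or range.

## Working session

There is one attempt and no reset: what is moved stays moved. The work goes in short steps, Python scripts to look and compute and a tool call to move; the robot and the scene stay as the last step left them, time stands still between calls to the robot, and variables do not carry over. Pictures are saved under pics/ and viewed, and the job is handed in when it is done.

Besides the shell and the picture viewer there is one more tool, called after "Request:" as name(argument=value, ...) on one line, values as JSON. drive_tool: Moves the arm, as the interface text tells. Its arguments: {"type":"object","properties":{"steps":{"type":"array"}},"required":["steps"]}

```bash
mkdir -p pics; cat > h.py <<'E'
import numpy as np, cv2
from bench import arm
def snap(n,f):
    im,d=arm.get_image(n); cv2.imwrite(f'pics/{f}.png',im); np.save(f'pics/{f}.npy',d); return im,d
def p3(n,u,v,d):
    c=arm.camera_params(n);K=np.array(c['K']);T=np.linalg.inv(np.array(c['world_to_cam']))
    u,v,d=map(np.asarray,(u,v,d))
    X=np.stack([(u-K[0,2])/K[0,0]*d,-(v-K[1,2])/K[1,1]*d,-d,np.ones_like(d)],-1)
    return (X@T.T)[...,:3]
def plane(n,u,v,z):
    a=p3(n,u,v,np.float64(1));c=arm.camera_params(n);o=np.linalg.inv(np.array(c['world_to_cam']))[:3,3]
    r=a-o;return o+r*(z-o[2])/r[2]
E
python3 - <<'E'
from h import *
for n in('top','side'):
    snap(n,n+'0'); c=arm.camera_params(n); print({k:v for k,v in c.items()})
print(arm.read_state())
E
```

```text
{'K': array([[479.14519441,   0.        , 324.25506559],
       [  0.        , 479.14519441, 244.53680081],
       [  0.        ,   0.        ,   1.        ]]), 'world_to_cam': array([[ 3.80384164e-03, -9.99807042e-01,  1.92719796e-02,
        -4.29197134e+01],
       [ 9.94609613e-01,  5.77966699e-03,  1.03529287e-01,
        -5.27754067e+02],
       [-1.03620695e-01,  1.87742872e-02,  9.94439680e-01,
        -8.68070792e+02],
       [ 0.00000000e+00,  0.00000000e+00,  0.00000000e+00,
         1.00000000e+00]])}
{'K': array([[552.11653925,   0.        , 317.49750814],
       [  0.        , 552.11653925, 249.9150874 ],
       [  0.        ,   0.        ,   1.        ]]), 'world_to_cam': array([[-9.93714651e-01, -1.10415564e-01,  1.84281172e-02,
         5.13160432e+02],
       [ 7.50684888e-02, -5.35171013e-01,  8.41401634e-01,
        -1.27779730e+02],
       [-8.30416418e-02,  8.37496502e-01,  5.40096006e-01,
        -9.64484439e+02],
       [ 0.00000000e+00,  0.00000000e+00,  0.00000000e+00,
         1.00000000e+00]])}
{'clock': 0.1, 'joints': array([-8.77411714e-01,  3.85471508e-01,  6.77668140e-03, -4.28046668e-04,
       -1.19401742e+00, -2.58564603e-01]), 'joint_vel': array([-0.00020066, -0.00013929,  0.00211585,  0.00269088,  0.00068112,
        0.0011407 ]), 'joint_efforts': array([-3.56621358e-04, -3.93318987e+01,  1.88929152e+01,  4.19805184e+00,
       -2.62253314e-03, -4.84345321e-06]), 'position': array([ 263.05442393, -566.37210546,  230.34248852]), 'ee_rot': array([-2.15624143e-01,  9.76475945e-01,  9.42634011e-04, -2.62120053e-04]), 'contact_force': array([ 1.14565559, -0.52628014, -0.77361427]), 'wrist_torque': array([ 0.03311277,  0.02269361, -0.0410331 ]), 'gripper_width': 85.54438065179436}
```

View pics/top0.png

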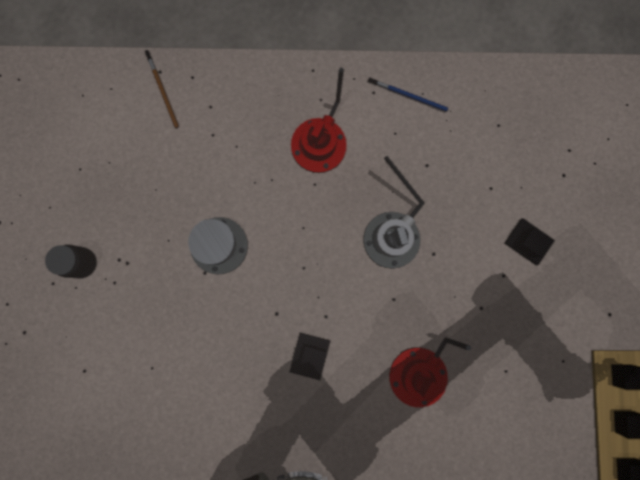

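View pics/side0.png

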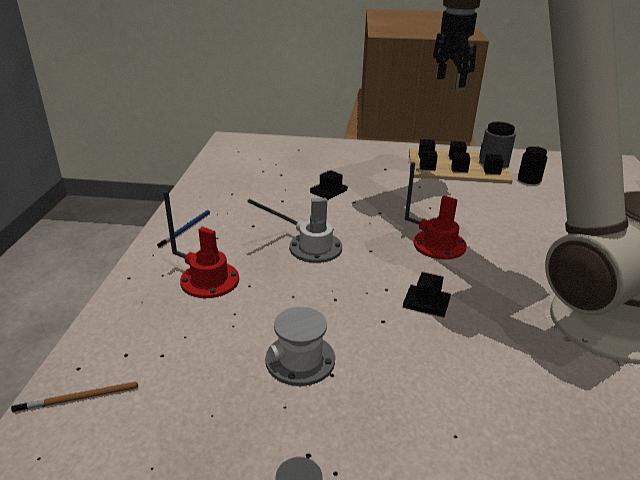

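Candidates: the grey stand with key (top 393,238; side 316,238), red stands with keys (top 319,143 and 419,377), and the grey disc-top stand without key (top 213,243). The non-red stand with a key fits. I'll confirm it in an enlarged crop and measure.

```bash
python3 - <<'E'
from h import *
t=cv2.imread('pics/top0.png');s=cv2.imread('pics/side0.png')
a=cv2.resize(t[150:275,350:450],None,fx=4,fy=4,interpolation=cv2.INTER_CUBIC)
b=cv2.resize(s[185:270,240:350],None,fx=3.6,fy=3.6,interpolation=cv2.INTER_CUBIC)
o=np.zeros((500,800,3),np.uint8);o[:a.shape[0],:400]=a;o[:b.shape[0],402:402+b.shape[1]]=b
cv2.imwrite('pics/crop.png',cv2.convertScaleAbs(o,alpha=1.5))
d=np.load('pics/top0.npy');v,u=np.mgrid[150:275,350:450]
P=p3('top',u,v,d[150:275,350:450].astype(float));Z=P[...,2]
print('bench z',np.median(Z[:10]))
for lo,hi in((3,16),(45,56),(62,75),(105,125)):
    m=(Z>lo)&(Z<hi)
    if m.sum(): print(lo,hi,m.sum(),P[m].mean(0).round(1),P[m].min(0).round(1),P[m].max(0).round(1))
m=(Z>105)&(Z<125)
if m.sum()>4:print('blade px',u[m].mean(),v[m].mean(), cv2.minAreaRect(P[m][:,:2].astype(np.float32)))
# row printing of depth around blade
print(Z[70:108,30:68:2][::2].round().astype(int))
E
```

```text
bench z -0.24462998271354763
3 16 1490 [ 543.9 -166.8    7.3] [ 476.3 -285.9    3. ] [719.  -90.6  15.7]
45 56 688 [ 545.7 -172.3   49.1] [ 507.2 -219.5   45. ] [ 625.  -136.9   56. ]
62 75 190 [ 556.9 -170.9   68.9] [ 521.8 -201.5   62.2] [ 637.2 -150.7   74.9]
105 125 197 [ 573.7 -164.9  112.5] [ 520.8 -181.   105. ] [ 674.  -141.   120.3]
blade px 398.23857868020303 213.43147208121826 ((598.0587158203125, -161.98362731933594), (155.99551391601562, 16.97917938232422), 10.085502624511719)
[[  8   5   7   7   7  50  48  49  47  50  48  48  49  45  47  46  43  44
   -1]
 [  9   7   9  50  47  50  49  48  48  51  49  50  49  46  46  46  40  42
   -2]
 [  6   9  50  48  50  49  47  47  51  50  50  52  47  47  52  44  41   8
    2]
 [  7  48  50  50  48  47  42  37  40  46  48  50  53  50  50  42   8   7
    7]
 [ 48  49  49  50  40  12  10  11  15 114 112 114 114  49  50  47  11   7
   10]
 [ 49  51  48  49   9   7   7   8 101 112 115 113 113  69  49  50  50  10
    8]
 [ 51  50  50   9   9  69  71  77  95 113 114 112 114  69  50  49  48   9
    9]
 [ 48  46 919  64  69  69  67  72  90 
[... 234 characters left out ...]
  72  75  93 108 110 115 114  49  52  48   7
    8]
 [ 51  50  49  46  65  71  69  71  67  86 103 112 111 114 113  50  48   7
   10]
 [ 51  51  48  48  52  65  69  68  69  82  99 113 110  51  46  50  47   5
    7]
 [ 46  49  49  48  47  48  56  67  68  76  79  32  47 919  50  50   6   6
   11]
 [ 39  48  49  50  49  47  49  40  38   7  47  48  51  50  48  47   9  10
    5]
 [ 23  42  49  47  50  48  48  48  49  50  49  47  47  50  48   5   8   7
   11]
 [  7  22  38  46  48  47  49  51  48  50  48  51  50   8   7   4  10   7
    9]
 [  9   7  17  31  41  49  49  46  50  48  47  48   6   7   6   7   6   6
    8]
 [  7   6   5   7  10  19  21  26  23   7   6   7   8   6   8   6   7   9
   -1]]
```

View pics/crop.png

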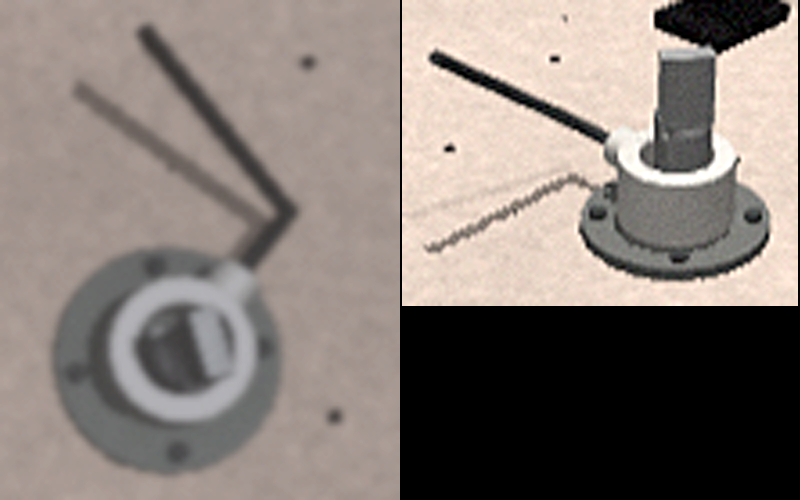

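The crop confirms the grey stand: key bend at top px ~(423,203), flat facing up in the picture, setscrew up-right. Now the precise axis, blade yaw and key direction.

```bash
python3 - <<'E'
from h import *
d=np.load('pics/top0.npy');v,u=np.mgrid[150:275,350:450]
P=p3('top',u,v,d[150:275,350:450].astype(float));Z=P[...,2]
near=np.hypot(P[...,0]-545,P[...,1]+175)<48
m=near&(Z>45)&(Z<55)
# collar contour: outer circle by fit of hull
h=cv2.convexHull(P[m&(np.hypot(P[...,0]-541,P[...,1]+172)<37)][:,:2].astype(np.float32))
print('collar enclosing',cv2.minEnclosingCircle(h))
# foot
f=(np.hypot(P[...,0]-540,P[...,1]+172)<66)&(Z>4)
print('foot',cv2.minEnclosingCircle(P[f&(Z<14)][:,:2].astype(np.float32)))
b=near&(Z>108)&(Z<119)
nb,l,st,c=cv2.connectedComponentsWithStats(b.astype(np.uint8),connectivity=4)
i=1+st[1:,4].argmax();b=l==i
r=cv2.minAreaRect(P[b][:,:2].astype(np.float32));print('blade',b.sum(),P[b].mean(0),r)
# brightness: blade top mask with plane casting
im=cv2.imread('pics/top0.png')[150:275,350:450];g=im.max(2)
Q=P[b][:,:2];w,V=np.linalg.eigh(np.cov(Q.T));print('pca',w**.5*12**.5,np.degrees(np.arctan2(V[1,1],V[0,1])))
# key: dark mask
dk=(g<50)&(v<225)&(u>380)
nb,l,st,c=cv2.connectedComponentsWithStats(dk.astype(np.uint8));i=1+st[1:,4].argmax();K=l==i
print('key',K.sum(),P[K&(Z>15)&(Z<140)].min(0),P[K&(Z>15)&(Z<140)].max(0))
for (x,y) in ((423,203),(422,204),(424,202)): print('bend',plane('top',x,y,35), d[y,x],p3('top',x,y,float(d[y,x])))
for y in range(155,206,6):
    xs=u[y-150][K[y-150]]
    if len(xs): x=int(xs.mean());print(x,y,p3('top',x,y,float(d[y,x])).round(1))
cv2.imwrite('pics/k.png',K.astype(np.uint8)*255)
np.save('b.npy',b)
E
```

```text
collar enclosing ((542.7162475585938, -171.32406616210938), 35.636634826660156)
foot ((539.67578125, -167.51126098632812), 57.93562316894531)
blade 133 [ 535.77962567 -171.59775839  112.9292697 ] ((535.7860717773438, -172.03268432617188), (29.585054397583008, 12.405583381652832), 17.741497039794922)
pca [12.72137361 30.28205348] -163.1527051315387
key 180 [ 583.29629045 -223.14923825   33.10546243] [ 668.44008831 -144.08598508  120.33757001]
bend [ 606.75743042 -225.53448289   35.        ] 897.65936 [ 606.24027611 -224.92592391   37.66270877]
bend [ 604.83697302 -223.61434597   35.        ] 895.84155 [ 604.02705312 -222.65965504   39.21727945]
bend [ 608.67889105 -227.45562286   35.        ] 897.08795 [ 608.0006469  -226.65883057   38.45346167]
388 161 [ 664.7 -148.3  113.2]
393 167 [ 656.7 -158.3  104. ]
398 173 [ 648.7 -168.7   93.9]
403 179 [ 640.2 -179.2   84.6]
407 185 [ 632.1 -188.4   73.1]
412 191 [ 623.4 -199.4   63.1]
417 197 [ 614.6 -210.7   51.9]
421 203 [ 606.1 -221.    38.5]
```

```bash
cat >> h.py <<'E'
from scipy.spatial.transform import Rotation as R
def rel(x,y,z,yaw=None):
    s=arm.read_state();r=R.from_quat(s['ee_rot']);p=np.array(s['position']);M=r.as_matrix()
    print('t',s['clock'],'pos',p.round(1),'toolx yaw',np.degrees(np.arctan2(M[1,0],M[0,0])).round(2),'F',s['contact_force'].round(1),'w',s['gripper_width'],'q',s['joints'].round(2))
    print('tool delta mm',(r.inv().apply(np.array([x,y,z])-p)).round(1))
    if yaw is not None:
        t=(np.degrees(np.arctan2(M[1,0],M[0,0]))-yaw+180)%360-180;print('turn about tool z',round(t,2))
E
python3 -c "
from h import *
rel(540.6,-170.2,200,-162.7)"
```

```text
t 0.1 pos [ 263.1 -566.4  230.3] toolx yaw -155.1 F [ 1.1 -0.5 -0.8] w 85.54438065179436 q [-0.88  0.39  0.01 -0.   -1.19 -0.26]
tool delta mm [-418.6  242.4   30.8]
turn about tool z 7.6
```

Request:
drive_tool(steps=[[-0.035,0.02,0,0,0.085],[-0.035,0.02,0,0,0.085],[-0.035,0.02,0,0,0.085],[-0.035,0.02,0,0,0.085],[-0.035,0.02,0,0,0.085],[-0.035,0.02,0,0,0.085],[-0.035,0.02,0,0,0.085],[-0.035,0.02,0,0,0.085],[-0.035,0.02,0,0,0.085],[-0.035,0.02,0,0,0.085],[-0.035,0.02,0,0,0.085],[-0.034,0.022,0.015,0,0.085],[0,0,0.015,7.6,0.085],[0,0,0,0,0.085],[0,0,0,0,0.085],[0,0,0,0,0.085]])

```text
clock: 1.7
position: [541.4, -171.6, 202.2]
ee_rot: [-0.151, 0.989, -0.0, 0.001]
contact_force: [0.3, 0.1, 0.3]
gripper_width: 84.8
```

```bash
python3 -c "
from h import *
rel(540.6,-170.2,77,-162.7)
snap('top','top1');snap('side','side1')"
```

```text
t 1.7 pos [ 541.4 -171.6  202.2] toolx yaw -162.64 F [0.3 0.1 0.3] w 84.82922611389507 q [-0.02  0.31 -0.18  0.   -1.08 -1.25]
tool delta mm [  0.5   1.7 125.2]
turn about tool z 0.06
```

Request:
drive_tool(steps=[[0.0005,0.0017,0.03,0,0.085],[0,0,0.03,0,0.085],[0,0,0.03,0,0.085],[0,0,0.02,0,0.085],[0,0,0.015,0,0.085],[0,0,0,0,0.085],[0,0,0,0,0.085]])

```text
clock: 2.5
position: [540.8, -169.9, 77.1]
ee_rot: [-0.151, 0.989, -0.0, 0.0]
contact_force: [-0.2, 0.4, 0.6]
gripper_width: 84.8
```

```bash
python3 -c "
from h import *
rel(540.6,-170.2,77,-162.7)
im,_=snap('side','side2')
cv2.imwrite('pics/side2c.png',cv2.resize(im[130:290,220:400],None,fx=3.5,fy=3.5))"
```

```text
t 2.5 pos [ 540.8 -169.9   77.1] toolx yaw -162.69 F [-0.2  0.4  0.6] w 84.75778387301973 q [-0.02  0.44 -0.33  0.   -0.79 -1.25]
tool delta mm [ 0.3 -0.3  0.1]
turn about tool z 0.01
```

View pics/side2c.png

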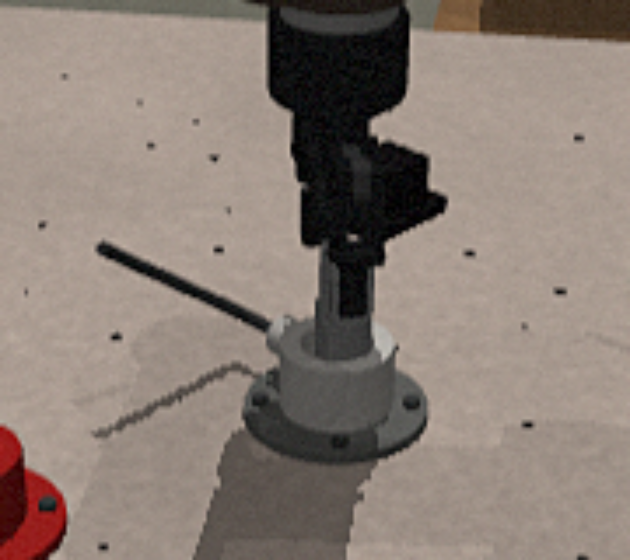

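The crop shows the near finger in front of the blade (crop px ~350,285), the blade between the jaws and nothing touching. Closing.

Request:
drive_tool(steps=[[0,0,0,0,0.04],[0,0,0,0,0.025],[0,0,0,0,0.018],[0,0,0,0,0.005],[0,0,0,0,0.005],[0,0,0,0,0.005],[0,0,0,0,0.005],[0,0,0,0,0.005],[0,0,0,0,0.005],[0,0,0,0,0.005]])

```text
clock: 3.55
position: [540.6, -169.6, 76.6]
ee_rot: [-0.151, 0.989, -0.0, 0.0]
contact_force: [0.3, -3.3, 2.5]
gripper_width: 11.3
```

Gripped at 11.3 mm (blade is 12 mm). Now turning clockwise by 56°, which is + about tool z.

Request:
drive_tool(steps=[[0,0,0,4,0.005],[0,0,0,4,0.005],[0,0,0,4,0.005],[0,0,0,4,0.005],[0,0,0,4,0.005],[0,0,0,4,0.005],[0,0,0,4,0.005],[0,0,0,4,0.005],[0,0,0,4,0.005],[0,0,0,4,0.005],[0,0,0,4,0.005],[0,0,0,4,0.005],[0,0,0,4,0.005],[0,0,0,4,0.005],[0,0,0,0,0.005],[0,0,0,0,0.005],[0,0,0,0,0.005]])

```text
clock: 5.25
position: [540.2, -171.7, 76.6]
ee_rot: [0.332, 0.943, -0.001, 0.0]
contact_force: [-1.0, -12.3, 1.2]
gripper_width: 11.3
```

```bash
python3 -c "
from h import *
rel(540.6,-170.2,77,141)"
```

```text
t 5.25 pos [ 540.2 -171.7   76.6] toolx yaw 141.27 F [ -1.  -12.3   1.2] w 11.347024294600162 q [-0.02  0.45 -0.33  0.   -0.79 -2.23]
tool delta mm [ 0.6  1.4 -0.4]
turn about tool z 0.27
```

Request:
drive_tool(steps=[[0,0,0,0,0.03],[0,0,0,0,0.06],[0,0,0,0,0.06],[0,0,0,0,0.06],[0,0,0,0,0.06],[0,0,0,0,0.06],[0,0,-0.03,0,0.06],[0,0,-0.04,0,0.06],[0,0,-0.04,0,0.03],[0.04,0,-0.02,0,0.0],[0.05,0,0,0,0],[0.05,0,0,0,0],[0.05,0,0,0,0],[0.03,0,0,0,0],[0,0,0,0,0],[0,0,0,0,0]])

```text
clock: 6.85
position: [368.8, -31.4, 206.9]
ee_rot: [0.33, 0.944, 0.001, 0.001]
contact_force: [0.9, -1.6, 0.5]
gripper_width: -0.0
```

```bash
python3 - <<'E'
from h import *
im,d=snap('top','top3');snap('side','side3')
cv2.imwrite('pics/top3c.png',cv2.resize(im[140:290,340:480],None,fx=4,fy=4,interpolation=cv2.INTER_CUBIC))
v,u=np.mgrid[150:275,350:450]
P=p3('top',u,v,d[150:275,350:450].astype(float));Z=P[...,2]
b=(np.hypot(P[...,0]-540,P[...,1]+171)<40)&(Z>108)&(Z<119)
nb,l,st,c=cv2.connectedComponentsWithStats(b.astype(np.uint8),connectivity=4)
b=l==1+st[1:,4].argmax();Q=P[b][:,:2]
w,V=np.linalg.eigh(np.cov(Q.T));print(b.sum(),P[b].mean(0),'pca',w**.5*12**.5,np.degrees(np.arctan2(V[1,1],V[0,1])),cv2.minAreaRect(Q.astype(np.float32)))
rel(650.7,-169.3,110,141)
g=im[150:275,350:450].max(2);K=(g<50)&(v<225)&(u>380)&(Z>15)&(Z<140)&(P[...,0]>600)
l=cv2.fitLine(P[K].astype(np.float32),cv2.DIST_HUBER,0,.01,.01).ravel();print('key',K.sum(),l, 'azim',np.degrees(np.arctan2(l[1],l[0])),'tilt',np.arccos(abs(l[2])))
E
```

```text
128 [ 536.48427358 -166.87189186  113.22563545] pca [12.05432788 30.70276658] 141.88856361790346 ((536.7789306640625, -167.263427734375), (11.705389976501465, 30.2985782623291), 50.937381744384766)
t 6.95 pos [369.5 -31.9 206.6] toolx yaw 141.3 F [ 0.8 -0.2 -0.7] w -0.1375673783594448 q [ 0.36 -0.04 -0.6   0.   -1.02 -2.61]
tool delta mm [-305.3   68.6   96.7]
turn about tool z 0.3
key 131 [ 4.9420673e-01  6.1132532e-01  6.1809468e-01  6.3779987e+02
 -1.8223082e+02  7.9273018e+01] azim 51.04728 tilt 0.90447974
```

View pics/top3c.png

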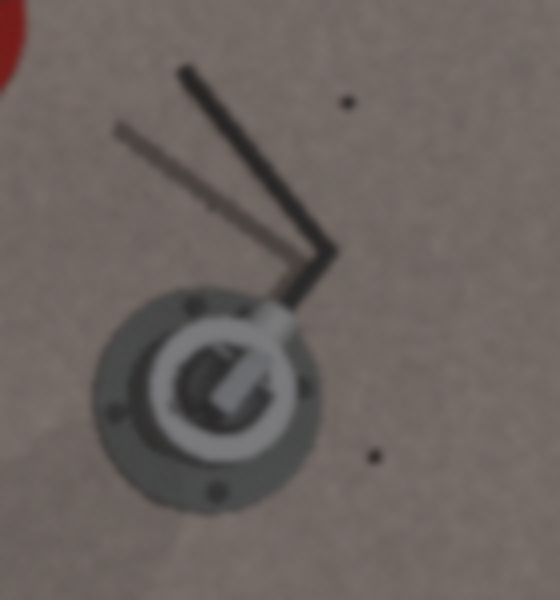

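The picture shows the blade (crop px 240,385) pointing at the setscrew (275,320). Measured blade yaw is -38.1° and setscrew direction -39.0°, so they agree within about 1°. The key still stands at 0.90. Next I go above the press point with the jaws shut.

Request:
drive_tool(steps=[[-0.03,0.0068,0,0,0],[-0.04,0.009,0,0,0],[-0.04,0.009,0,0,0],[-0.04,0.009,0,0,0],[-0.04,0.009,0,0,0],[-0.04,0.009,0,0,0],[-0.04,0.009,0,0,0],[-0.035,0.008,0.03,0,0],[0,0,0.03,0,0],[0,0,0.02,0,0],[0,0,0,0,0],[0,0,0,0,0],[0,0,0,0,0]])

```text
clock: 8.25
position: [650.9, -169.5, 127.8]
ee_rot: [0.331, 0.943, 0.0, 0.001]
contact_force: [0.2, 0.0, 0.2]
gripper_width: -0.2
```

```bash
python3 -c "
from h import *
rel(650,-168.5,110,141)
im,_=snap('side','side4')
cv2.imwrite('pics/side4c.png',cv2.resize(im[120:280,200:380],None,fx=3.5,fy=3.5))"
```

```text
t 8.25 pos [ 650.9 -169.5  127.8] toolx yaw 141.29 F [0.2 0.  0.2] w -0.24034098896208897 q [-0.01  0.54 -0.    0.   -1.02 -2.23]
tool delta mm [ 1.4  0.2 17.8]
turn about tool z 0.29
```

View pics/side4c.png

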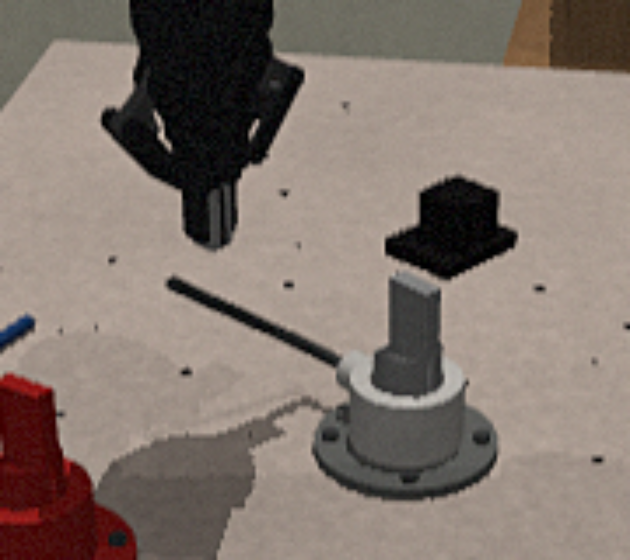

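The side view shows the shut fingertips (crop px 210,240) above the long arm. I'll press down, slowly near the end.

Request:
drive_tool(steps=[[0.0014,0,0.015,0,0],[0,0,0.01,0,0],[0,0,0.008,0,0],[0,0,0.008,0,0],[0,0,0.008,0,0],[0,0,0.008,0,0],[0,0,0.008,0,0],[0,0,0.007,0,0],[0,0,0.006,0,0],[0,0,0.005,0,0],[0,0,0.004,0,0],[0,0,0,0,0]])

```text
clock: 9.5
position: [648.0, -167.9, 38.4]
ee_rot: [0.331, 0.944, -0.0, -0.001]
contact_force: [-0.1, -0.6, -0.5]
gripper_width: 0.3
```

```bash
python3 -c "
from h import *
rel(650,-168.5,28,141)
im,_=snap('side','side5')
cv2.imwrite('pics/side5c.png',cv2.resize(im[120:280,200:380],None,fx=3.5,fy=3.5))"
```

```text
t 9.5 pos [ 648.  -167.9   38.4] toolx yaw 141.31 F [-0.1 -0.6 -0.5] w 0.2672505451840371 q [-0.01  0.63 -0.09 -0.   -0.85 -2.23]
tool delta mm [-1.9  0.8 10.4]
turn about tool z 0.31
```

View pics/side5c.png

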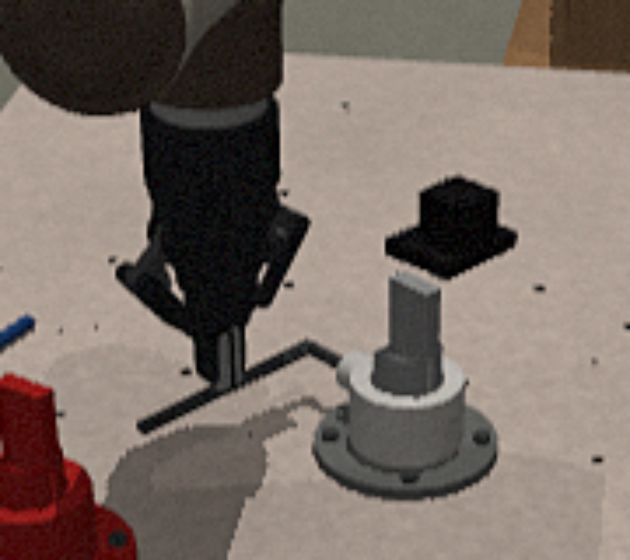

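The arm is under the fingertips (crop px 228,385) and about level, and the spindle is still aligned. On down to the stop.

Request:
drive_tool(steps=[[-0.001,0,0.003,0,0],[0,0,0.003,0,0],[0,0,0.002,0,0],[0,0,0.002,0,0],[0,0,0,0,0]])

```text
clock: 10.05
position: [649.2, -168.7, 28.9]
ee_rot: [0.331, 0.944, -0.0, -0.0]
contact_force: [-0.4, 1.0, 0.3]
gripper_width: -0.3
```

Request:
drive_tool(steps=[[0,0,0.001,0,0],[0,0,0.001,0,0],[0,0,0.001,0,0],[0,0,0,0,0]])

```text
clock: 10.45
position: [649.5, -168.7, 27.4]
ee_rot: [0.331, 0.944, -0.0, 0.0]
contact_force: [-2.1, -0.5, 6.2]
gripper_width: 0.2
```

Request:
drive_tool(steps=[[0,0,0.001,0,0],[0,0,0.001,0,0],[0,0,0,0,0],[0,0,0,0,0]])

```text
clock: 10.85
position: [649.5, -168.8, 27.0]
ee_rot: [0.331, 0.944, -0.0, 0.0]
contact_force: [-4.2, 1.2, 12.5]
gripper_width: 0.2
```

The force is rising (12.5 N) with TCP z steady at 27.0 mm, so the key is at its stop. Retreating straight up and away.

Request:
drive_tool(steps=[[0,0,-0.01,0,0],[0,0,-0.03,0,0],[0,0,-0.04,0,0],[0,0,-0.05,0,0],[0,0,-0.05,0,0],[0.05,0,0,0,0],[0.05,0,0,0,0],[0.05,0,0,0,0],[0.05,0,0,0,0],[0.05,0,0,0,0],[0.05,0,0,0,0],[0,0,0,0,0],[0,0,0,0,0],[0,0,0,0,0]])

```text
clock: 12.25
position: [416.1, 19.1, 204.6]
ee_rot: [0.331, 0.944, 0.0, 0.0]
contact_force: [-0.1, 0.1, -1.1]
gripper_width: -0.0
```

```bash
python3 - <<'E'
from h import *
im,d=snap('top','top6');s,_=snap('side','side6')
a=cv2.resize(im[150:290,340:480],None,fx=2.8,fy=2.8);b=cv2.resize(s[160:280,220:360],None,fx=2.8,fy=2.8)
o=np.zeros((400,800,3),np.uint8);o[:a.shape[0],:a.shape[1]]=a;o[:b.shape[0],400:400+b.shape[1]]=b;cv2.imwrite('pics/end.png',o)
v,u=np.mgrid[130:275,350:450]
P=p3('top',u,v,d[130:275,350:450].astype(float));Z=P[...,2]
b=(np.hypot(P[...,0]-540,P[...,1]+171)<40)&(Z>108)&(Z<119)
nb,l,st,c=cv2.connectedComponentsWithStats(b.astype(np.uint8),connectivity=4)
b=l==1+st[1:,4].argmax();Q=P[b][:,:2]
w,V=np.linalg.eigh(np.cov(Q.T));print(b.sum(),P[b].mean(0),'yaw',np.degrees(np.arctan2(V[1,1],V[0,1])))
g=im[130:275,350:450].max(2);e=(P[...,0]-606.7)*.629+(P[...,1]+223.7)*.777;n=(P[...,0]-606.7)*.777-(P[...,1]+223.7)*.629
K=(g<60)&(Z>5)&(Z<60)&(e>10)&(e<135)&(abs(n)<8)
l=cv2.fitLine(P[K].astype(np.float32),cv2.DIST_HUBER,0,.01,.01).ravel();print('key',K.sum(),l,'angle',np.pi/2-np.arctan2(l[2]*np.sign(l[0]),np.hypot(l[0],l[1])),'azim',np.degrees(np.arctan2(l[1],l[0])))
rel(0,0,0)
E
```

```text
128 [ 536.50560377 -166.86960633  113.16685564] yaw 141.60814027991069
key 213 [ 6.0985273e-01  7.6961887e-01 -1.8912025e-01  6.4835925e+02
 -1.6938893e+02  2.5480885e+01] angle 1.7610625 azim 51.606388
t 12.35 pos [416.1  18.6 204.2] toolx yaw 141.22 F [-1.   0.1 -0.9] w 0.1312657102908693 q [ 0.44  0.05 -0.51  0.   -1.01 -2.69]
tool delta mm [ 312.7 -275.1  204.2]
```

View pics/end.png

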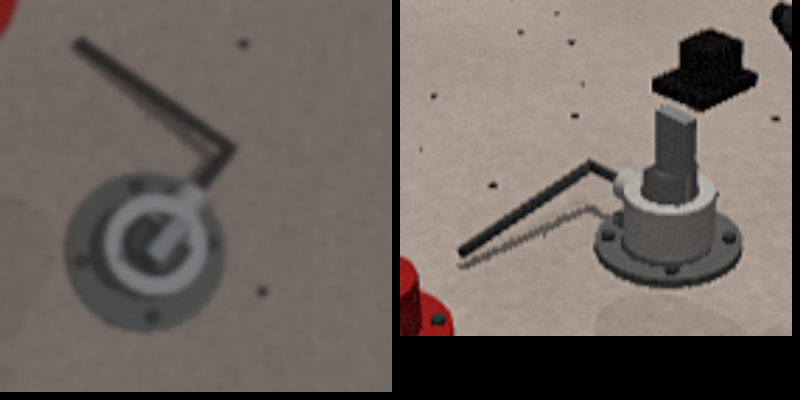

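The pictures show the key's arm down (end px 80,45 to bend 232,150) and the blade (165,240) still pointing at the setscrew. The key measures 1.76 rad and the spindle is about 0.01 rad off. The robot is clear of everything.

```bash
python3 -c "
from bench import arm
print(arm.job_done())"
```

```text
the job is handed in; nothing more can be done
None
```

The job is done and handed in at about 12 s. I gripped the blade of the grey keyed stand, turned the spindle 56° clockwise, let go, and pressed the hex key down to its stop with the jaws shut.

- **Spindle:** the last check put the blade at -38.4° against a setscrew direction of about -39°, so it is within about 1°. It did not shift while the key was turned.
- **Hex key:** it measured about 1.76 rad against the 1.75 stop. The pressing force rose to 12.5 N with the fingertips steady at 27 mm.
- **Robot:** it ended well clear and touching nothing. About 12 N of side force showed on the wrist while turning the spindle; it was gone after release.

No check failed. The early collar and foot circle fits gave spindle axis positions about 2–3 mm from the blade-based one. I used the blade-based one, and it fitted the grasp.

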